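# Nest the finished coils by shape and tape colour

### The arm

A 6-joint arm with a two-finger parallel gripper is mounted at the origin on the work surface. World frame = base frame: x ahead of the robot, y to its left, z up, the work surface at z = 0. Lengths are in m, angles in degrees, forces in N, time in s.
With the tool pointing down it reaches from about 0.25 to 0.725 m from the base axis. Payload 9.7 kg.
Tool frame: the origin (TCP) lies between the finger pads; the fingertips stand 17 mm ahead of it and the grasp point (between the pads) lies 2 mm behind it; z points along the fingers, y is the direction in which the jaws open and shut (so a half turn about z gives the same grasp; the last joint's range is limited). The gripper opens to 85 mm and grips with 20 to 120 N. Pads are 22 mm wide; open, the fingers measure 114 mm over their backs; the gripper's body (76 mm by 85 mm) begins 54 mm behind the grasp point. The pads swing forward as they close: fully open they stand 13 mm farther back than shut.
Start: joints at [67.38, 4.979, 10.078, 95.1, 0, 90], TCP at [0.212, 0.508, 0.248] pointing down, gripper open.
Joint ranges: [-179.16, 179.16], [-48.56, 103.87], [-65.8, 70.77], [-126.05, 130.52], [-82.76, 87.17], [-180, 180]. Speed limits (degrees/s): [127.2, 127.2, 147.25, 180, 180, 180].

### API

Orientations are given as [roll, pitch, yaw] about the fixed x, y, z axes, in that order (R = Rz(yaw) Ry(pitch) Rx(roll)).
In Python, from workcell import monitor, cams, order gives the robot as it stands. The module is installed in compiled form; this text tells all that it offers.
- The arm moves only by the shell command python3 -m handwheel 'ROWS' [OPENING] [FORCE]. ROWS is JSON, a list of rows, each a list of 6 numbers: the shift along the tool's x, y, z in m, then the turn, a rotation vector about the tool's x, y, z in degrees. In form: [[tx, ty, tz, wx, wy, wz], ...]. A call has exactly 8 rows; each row shifts and turns the commanded pose from where the row before left it, along the tool's axes as they then stand; what a row does not reach is not made up. A row lasts 1/12 s, in which the tool goes at most 41.7 mm and 7.16 degrees, less where a joint would pass 70% of its speed; a pose out of reach is approached as far as the arm can. A call is refused whole if a number of a shift passes 0.0417 or a number of a turn 7.16, either way. A call with a gripper value outside its range is refused whole. OPENING is the opening, from -1 (shut) to 1 (fully open), set as the call begins (- or left out, the last holds). The fingers move at their own pace and stop on an object; FORCE is the grip in N (left out, the last holds). Time passes only in rows, so rows that do not move let the fingers close, or fill a call up. It gives the time, the measured TCP pose, the force and the opening at its end, in the units of the state.
- monitor.get_obs(): the state, without advancing time (a new reading comes with each control period).
- cams.camera(name): name is "scene" or "top" or "wrist"; returns a dict with "img" (480x640x3 uint8, red, green, blue), "depth" (480x640 float32, m along the optical axis (not along the pixel's ray), 0 where there is no reading), "fx", "fy", "cx", "cy" (pixels), "distortion" ([k1, k2, p1, p2, k3] as OpenCV has them; the pictures are not rectified), "rvec" (rotation vector, rad) and "tvec" (3), from world to camera coordinates, as OpenCV has them; the wrist camera has in their place "tool_from_camera" (4x4, takes a point from camera to tool coordinates, whose origin is the TCP and whose axes are the flange's). Camera axes: x right, y down, z forward; pixel columns grow to the right and rows downward; lengths in m; the calibration is good to about 2 mm. A picture is of the moment at which its call begins: read the wrist's pose just before it.
- order.job_done(): hands the job in, once; it reports no verdict.
The state is a dict: "time": time; "q": joint angles; "qd": joint speeds; "joint_efforts": joint torques, N m; "ee_pos": TCP position; "tcp_rot": TCP orientation; "wrist_force": force on the tool from outside, world axes, zero at the start; "torque": the same for the moment, N m; "opening": finger opening in m.
Only numpy, scipy, OpenCV 4.12 (cv2) and the standard library are available. Lean on these libraries where they do the work, as an engineer would, in place of code of your own. Each camera call takes 0.05 s, during which the arm holds its last target. There are 200 camera calls.

### The job

Put each of the four finished coils upright into the empty tray that matches it in both shape (round or oblong) and tape colour (yellow or blue), standing flat on the tray's floor inside the rim, the oblong ones lying the same way as their trays. Leave the wire spool and the tweezers where they are.

Things in the scene. Friction and masses are not known exactly. Their poses are not given: they have to be found in the camera images.
- round_coil_yellow: loose upright round bobbin, white end flanges, copper turns, yellow tape round its waist and a yellow disc with a small dark centre on top; diameter 44 mm, height 46 mm, about 0.12 kg, rigid. It can be gripped as a plain cylinder over its full height. Origin: centre of its underside, z up
- long_coil_yellow: loose upright oblong bobbin, white end flanges, copper turns, yellow tape round its waist and a yellow rectangle with a small dark bar on top; 36 mm along its x, 54 mm along its y, 46 mm high, about 0.14 kg, rigid. It can be gripped as a plain block over its full height. Origin: centre of its underside, z up
- round_nest_yellow: fixed round tray for the round yellow-taped coil: black rim, yellow floor. Inside diameter 66 mm, outside 74 mm, rim top 10 mm above the bench, floor 3 mm above the bench. Origin: centre of its underside on the bench, z up
- long_nest_yellow: fixed oblong tray for the oblong yellow-taped coil: black rim, yellow floor. Inside 56 mm along its x and 74 mm along its y, outside 64 by 82 mm, rim top 10 mm above the bench, floor 3 mm above the bench. Origin: centre of its underside on the bench, z up. A coil may go in either way round
- round_coil_blue: loose upright round bobbin, white end flanges, copper turns, blue tape round its waist and a blue disc with a small dark centre on top; diameter 44 mm, height 46 mm, about 0.12 kg, rigid. It can be gripped as a plain cylinder over its full height. Origin: centre of its underside, z up
- long_coil_blue: loose upright oblong bobbin, white end flanges, copper turns, blue tape round its waist and a blue rectangle with a small dark bar on top; 36 mm along its x, 54 mm along its y, 46 mm high, about 0.14 kg, rigid. It can be gripped as a plain block over its full height. Origin: centre of its underside, z up
- round_nest_blue: fixed round tray for the round blue-taped coil: black rim, blue floor. Inside diameter 66 mm, outside 74 mm, rim top 10 mm above the bench, floor 3 mm above the bench. Origin: centre of its underside on the bench, z up
- long_nest_blue: fixed oblong tray for the oblong blue-taped coil: black rim, blue floor. Inside 56 mm along its x and 74 mm along its y, outside 64 by 82 mm, rim top 10 mm above the bench, floor 3 mm above the bench. Origin: centre of its underside on the bench, z up. A coil may go in either way round
- wire_spool: bystander: loose standing spool of copper wire with grey flanges, diameter 80 mm, height 60 mm, 0.7 kg. Origin: centre of its underside, z up. Right of the work (-y)
- tweezers: bystander: loose steel tweezers lying flat on the far side (+x) of the work, about 127 mm long, 14 mm wide, 7 mm thick. Origin: mid-length on the bench, x along them towards the tips
Things that resemble listed ones, but are neither listed nor needed, are in the scene too. What is shaped like the long_nest_blue but grey or orange is not meant.

How it is judged (in metres and radians):
At the end, for the whole second after the job is handed in: Each coil stands upright (tilt under 0.1 rad), at rest, on the floor of the tray of its own shape and colour (underside 1 to 5.5 mm above the tray's underside, centres within 15 mm horizontally), and the oblong coils' long sides are within 0.5 rad of their trays' long sides, either way round (horizontal distance between round_coil_yellow and round_nest_yellow below 0.015 m and z of round_coil_yellow in the frame of round_nest_yellow between 0.001 and 0.0055 m and angle between each of round_coil_yellow, round_coil_blue, long_coil_yellow, long_coil_blue's own z axis and vertical below 0.1 rad and linear speed of each of round_coil_yellow, round_coil_blue, long_coil_yellow, long_coil_blue below 0.02 m/s and angular speed of each of round_coil_yellow, round_coil_blue, long_coil_yellow, long_coil_blue below 0.15 rad/s and horizontal distance between round_coil_blue and round_nest_blue below 0.015 m and z of round_coil_blue in the frame of round_nest_blue between 0.001 and 0.0055 m and horizontal distance between long_coil_yellow and long_nest_yellow below 0.015 m and z of long_coil_yellow in the frame of long_nest_yellow between 0.001 and 0.0055 m and angle between the y axis of long_coil_yellow and the y axis of long_nest_yellow, either way round below 0.5 rad and horizontal distance between long_coil_blue and long_nest_blue below 0.015 m and z of long_coil_blue in the frame of long_nest_blue between 0.001 and 0.0055 m and angle between the y axis of long_coil_blue and the y axis of long_nest_blue, either way round below 0.5 rad); the robot touches nothing.
It fails at once if the wire spool moved more than 20 mm (distance of wire_spool from where it was at the start of the episode above 0.02 m).
It fails at once if the tweezers moved more than 20 mm (distance of tweezers from where it was at the start of the episode above 0.02 m).
It also fails if it takes over 106 s, if anything falls off the work surface, if the arm or the gripper's body presses on something with over 40 N, if the wrist force passes 120 N, or if a joint passes its speed limit or range.

## Working session

There is one attempt and no reset: what is moved stays moved. The work goes in short steps, Python scripts to look and compute and a shell command to move; the robot and the scene stay as the last step left them, time stands still between calls to the robot, and variables do not carry over. Pictures are saved under pics/ and viewed, about 12 in all and at most 16, crops included, and the job is handed in when it is done.

```bash
mkdir -p pics; cat > h.py <<'E'
import numpy as np, cv2
from workcell import monitor, cams, order
from scipy.spatial.transform import Rotation as R
def grab(name,fn=None):
    o=monitor.get_obs(); c=cams.camera(name)
    if fn: cv2.imwrite('pics/'+fn,c['img'][:,:,::-1])
    if name=='wrist':
        T=np.eye(4);T[:3,:3]=R.from_euler('xyz',o['tcp_rot'],degrees=True).as_matrix();T[:3,3]=o['ee_pos']
        c['M']=T@np.array(c['tool_from_camera'])
    else:
        Rm=cv2.Rodrigues(np.array(c['rvec'],float))[0];M=np.eye(4);M[:3,:3]=Rm.T;M[:3,3]=-Rm.T@np.array(c['tvec'],float).ravel();c['M']=M
    return c
def ray(c,uv,z):
    K=np.array([[c['fx'],0,c['cx']],[0,c['fy'],c['cy']],[0,0,1.]])
    p=cv2.undistortPoints(np.array(uv,float).reshape(-1,1,2),K,np.array(c['distortion'],float)).reshape(-1,2)
    d=np.c_[p,np.ones(len(p))]@c['M'][:3,:3].T; o=c['M'][:3,3]
    return o+d*((z-o[2])/d[:,2])[:,None]
E
python3 - <<'E'
from h import *
o=monitor.get_obs();print(o)
for n in('top','scene'):
    c=grab(n,n+'0.png');print(n,c['M'].round(3).tolist(),c['fx'])
E
```

```text
{'time': 0.0, 'q': array([ 6.73805936e+01,  5.01356331e+00,  1.00332463e+01,  9.50986272e+01,
       -1.59390706e-04,  8.99994765e+01]), 'qd': array([-0.01609837,  0.05593954,  0.02541177,  0.09144819, -0.07453946,
       -0.04825175]), 'joint_efforts': array([ 9.79873512e-04, -5.20388138e+01,  4.64802253e+01,  1.63606089e-02,
        9.59335011e-05,  2.07424861e-06]), 'ee_pos': array([0.21145689, 0.50750604, 0.24754859]), 'tcp_rot': array([-1.79921056e+02,  1.58669266e-04,  1.57381117e+02]), 'wrist_force': array([-0.06519509,  0.01989436, -0.40536654]), 'torque': array([ 0.00455871, -0.01963   ,  0.02978337]), 'opening': 0.08548028084063958}
top [[-0.007, -0.995, 0.101, 0.443], [-1.0, 0.009, 0.02, -0.116], [-0.021, -0.1, -0.995, 1.26], [0.0, 0.0, 0.0, 1.0]] 622.4546424889858
scene [[-0.751, 0.335, -0.569, 1.166], [0.661, 0.385, -0.645, 0.619], [0.003, -0.86, -0.51, 0.62], [0.0, 0.0, 0.0, 1.0]] 545.9405353172547
```

View pics/top0.png

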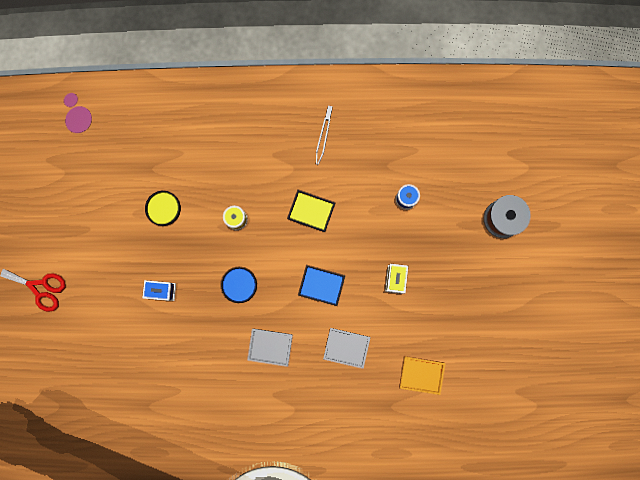

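View pics/scene0.png

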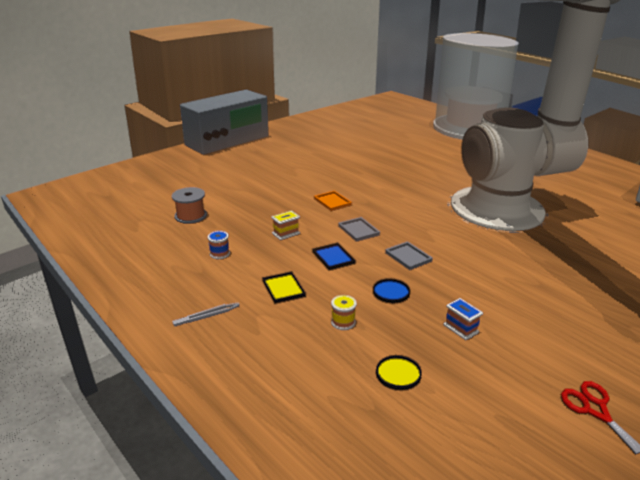

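The top view shows these, by pixel:
- Coils: round yellow (234,217), round blue (408,196), long blue (158,291), long yellow (397,279).
- Trays: round yellow (163,208), long yellow (311,211), round blue (239,285), long blue (321,285).
- Look-alikes to avoid: grey plates (271,347) and (347,348), orange plate (422,375), pink discs (78,118).
- Bystanders: spool (510,215), tweezers (324,135).

```bash
cat > m.py <<'E'
from h import *
def measure(c,vis=None):
    hsv=cv2.cvtColor(c['img'],cv2.COLOR_RGB2HSV);K=[c['fx'],c['fy'],c['cx'],c['cy']]
    v,u=np.mgrid[:480,:640];d=c['depth']
    P=np.dstack([(u-K[2])/K[0]*d,(v-K[3])/K[1]*d,d])@c['M'][:3,:3].T+c['M'][:3,3]
    for col,lo,hi in(('yellow',(25,120,120),(35,255,255)),('blue',(100,120,100),(120,255,255))):
        m=cv2.inRange(hsv,lo,hi)
        m=cv2.morphologyEx(m,cv2.MORPH_CLOSE,np.ones((3,3)))
        n,L,S,_=cv2.connectedComponentsWithStats(m)
        for i in range(1,n):
            if S[i,4]<60: continue
            zz=P[:,:,2][(L==i)&(d>0)]
            z=0.046 if np.percentile(zz,70)>0.03 else 0.003
            mm=(L==i)
            if z>0.04: mm&=P[:,:,2]>0.038
            cs,_=cv2.findContours(mm.astype(np.uint8),cv2.RETR_EXTERNAL,cv2.CHAIN_APPROX_NONE)
            k=max(cs,key=cv2.contourArea)
            w=ray(c,k.reshape(-1,2),z)[:,:2]
            (cx,cy),(a,b),an=cv2.minAreaRect((w*1000).astype(np.float32))
            bx=cv2.boxPoints(((cx,cy),(a,b),an));e=[bx[1]-bx[0],bx[2]-bx[1]];e=max(e,key=np.linalg.norm)
            print(col,'z70 %.3f->%.3f'%(np.percentile(zz,70),z),'pix',k.reshape(-1,2).mean(0).round(),'ctr mm %.1f %.1f'%(cx,cy),'size %.0f %.0f'%(max(a,b),min(a,b)),'long dir %.1f'%(np.degrees(np.arctan2(e[1],e[0]))%180),'r %.2f'%(np.hypot(cx,cy)/1000))
if __name__=='__main__':
    for n in('top','scene'):
        c=grab(n);print(n);measure(c)
        if n=='top':
            i=c['img'][160:400,130:450,::-1];cv2.imwrite('pics/crop.png',cv2.resize(i,None,fx=2.5,fy=2.5,interpolation=2))
E
python3 m.py
```

```text
top
yellow z70 0.005->0.003 pix [162. 208.] ctr mm 643.8 226.7 size 63 62 long dir 1.1 r 0.68
yellow z70 0.005->0.003 pix [311. 211.] ctr mm 634.7 -80.8 size 74 56 long dir 69.9 r 0.64
yellow z70 0.047->0.046 pix [234. 216.] ctr mm 618.8 71.2 size 35 33 long dir 134.9 r 0.62
yellow z70 0.047->0.046 pix [397. 278.] ctr mm 493.5 -249.4 size 46 28 long dir 172.6 r 0.55
blue z70 0.047->0.046 pix [408. 195.] ctr mm 658.3 -275.5 size 34 34 long dir 134.3 r 0.71
blue z70 0.005->0.003 pix [321. 285.] ctr mm 481.9 -100.7 size 74 58 long dir 73.5 r 0.49
blue z70 0.005->0.003 pix [239. 284.] ctr mm 484.8 66.9 size 63 63 long dir 89.8 r 0.49
blue z70 0.047->0.046 pix [156. 290.] ctr mm 473.5 225.7 size 46 28 long dir 84.4 r 0.52
scene
yellow z70 0.045->0.046 pix [285. 216.] ctr mm 496.2 -249.0 size 45 28 long dir 173.3 r 0.56
yellow z70 0.002->0.003 pix [283. 286.] ctr mm 634.2 -84.2 size 68 55 long dir 70.0 r 0.64
yellow z70 0.045->0.046 pix [344. 302.] ctr mm 620.7 71.4 size 34 32 long dir 138.7 r 0.62
yellow z70 0.005->0.003 pix [398. 372.] ctr mm 643.5 224.5 size 65 57 long dir 138.0 r 0.68
blue z70 0.045->0.046 pix [218. 235.] ctr mm 661.1 -273.5 size 33 30 long dir 138.8 r 0.72
blue z70 0.002->0.003 pix [333. 255.] ctr mm 481.6 -103.9 size 68 53 long dir 73.6 r 0.49
blue z70 0.002->0.003 pix [391. 290.] ctr mm 483.1 63.1 size 63 57 long dir 138.5 r 0.49
blue z70 0.047->0.046 pix [464. 308.] ctr mm 476.4 225.7 size 44 26 long dir 84.2 r 0.53
```

View pics/crop.png

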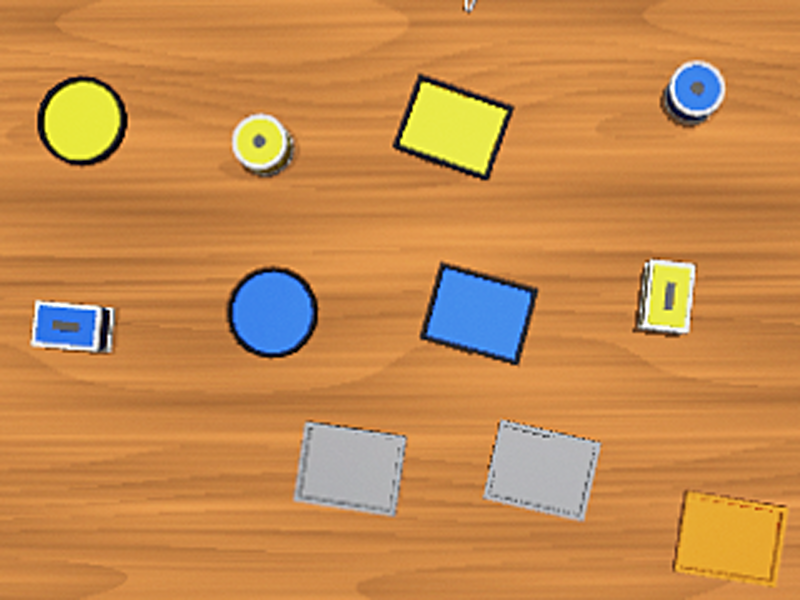

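The crop confirms the choice: four saturated coils, two round and two oblong trays with black rims. The grey and orange plates are left out. The two views agree within 3 mm and the sizes match. I'm starting with the long blue coil.

```bash
cat > to.py <<'E'
import sys
from h import *
x,y,z,psi=map(float,sys.argv[1:5])
o=monitor.get_obs();p=np.array(o['ee_pos']);r=R.from_euler('xyz',o['tcp_rot'],degrees=True)
d=r.inv().apply(np.array([x,y,z])-p); xa=r.as_matrix()[:,0]
cur=np.degrees(np.arctan2(xa[1],xa[0])); t=-((psi-cur+180)%360-180)
print('t %.2f pos'%o['time'],p.round(4),'rot',np.round(o['tcp_rot'],2),'open %.4f'%o['opening'],'q6 %.0f'%o['q'][5],'F',np.round(o['wrist_force'],1))
print('tool shift mm',(d*1000).round(1),'dist %.0f'%(np.linalg.norm(d)*1000),'wz %.1f'%t)
E
python3 to.py 0.475 0.226 0.13 84.3
```

```text
t 0.20 pos [0.2115 0.5076 0.2479] rot [-179.95   -0.    157.38] open 0.0853 q6 90 F [ 0.   0.1 -0.6]
tool shift mm [-351.6 -158.5  118. ] dist 403 wz 73.1
```

```bash

python3 -m handwheel '[[-0.022,-0.0099,0.0074,0,0,0],[-0.022,-0.0099,0.0074,0,0,0],[-0.022,-0.0099,0.0074,0,0,0],[-0.022,-0.0099,0.0074,0,0,0],[-0.022,-0.0099,0.0074,0,0,0],[-0.022,-0.0099,0.0074,0,0,0],[-0.022,-0.0099,0.0074,0,0,0],[-0.022,-0.0099,0.0074,0,0,0]]' 1
python3 -m handwheel '[[-0.022,-0.0099,0.0074,0,0,0],[-0.022,-0.0099,0.0074,0,0,0],[-0.022,-0.0099,0.0074,0,0,0],[-0.022,-0.0099,0.0074,0,0,0],[-0.022,-0.0099,0.0074,0,0,0],[-0.022,-0.0099,0.0074,0,0,0],[-0.022,-0.0099,0.0074,0,0,0],[-0.022,-0.0099,0.0074,0,0,0]]'
python3 -m handwheel '[[0,0,0,0,0,6.1],[0,0,0,0,0,6.1],[0,0,0,0,0,6.1],[0,0,0,0,0,6.1],[0,0,0,0,0,6.1],[0,0,0,0,0,6.1],[0,0,0,0,0,6.1],[0,0,0,0,0,6.1]]'
python3 -m handwheel '[[0,0,0,0,0,6.1],[0,0,0,0,0,6.1],[0,0,0,0,0,6.1],[0,0,0,0,0,6.1],[0,0,0,0,0,0],[0,0,0,0,0,0],[0,0,0,0,0,0],[0,0,0,0,0,0]]'
python3 to.py 0.475 0.226 0.030 84.3
python3 - <<'E'
from m import *
c=grab('wrist','w1.png');measure(c)
E
```

```text
time: 0.87
ee_pos: [0.3441, 0.3659, 0.1886]
tcp_rot: [-180.0, -0.0, 157.4]
wrist_force: [0.2, 0.2, -0.5]
opening: 0.0852
time: 1.53
ee_pos: [0.4762, 0.225, 0.1294]
tcp_rot: [-180.0, -0.0, 157.4]
wrist_force: [0.1, -0.0, -0.0]
opening: 0.0856
time: 2.2
ee_pos: [0.4754, 0.226, 0.1297]
tcp_rot: [-180.0, 0.0, 108.3]
wrist_force: [-0.1, -0.1, -0.4]
opening: 0.0853
time: 2.87
ee_pos: [0.4755, 0.2261, 0.1298]
tcp_rot: [-180.0, 0.0, 84.3]
wrist_force: [-0.0, -0.3, 0.0]
opening: 0.0857
t 2.87 pos [0.4755 0.2261 0.1298] rot [-179.99    0.     84.32] open 0.0857 q6 121 F [-0.  -0.3  0. ]
tool shift mm [-0.1 -0.5 99.8] dist 100 wz 0.0
yellow z70 0.004->0.003 pix [555. 210.] ctr mm 645.6 225.4 size 65 63 long dir 42.7 r 0.68
yellow z70 0.045->0.046 pix [528. 438.] ctr mm 615.8 61.1 size 28 16 long dir 158.2 r 0.62
blue z70 0.029->0.003 pix [319. 205.] ctr mm 475.0 246.2 size 35 3 long dir 174.3 r 0.54
blue z70 0.047->0.046 pix [319. 252.] ctr mm 473.3 225.0 size 46 29 long dir 84.3 r 0.52
blue z70 0.004->0.003 pix [351. 396.] ctr mm 484.2 83.6 size 60 21 long dir 1.4 r 0.49
```

View pics/w1.png

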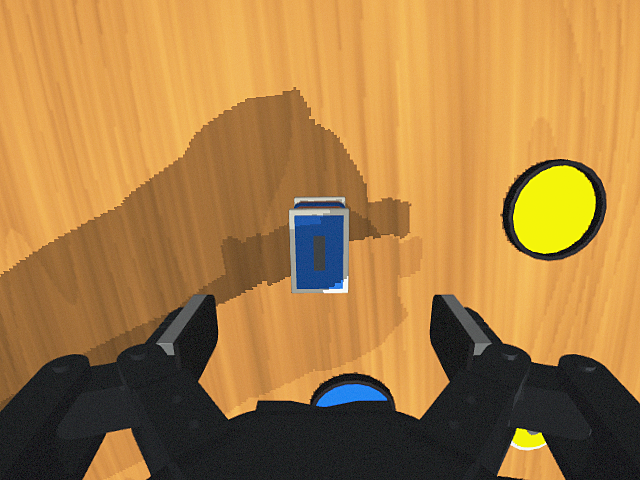

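The wrist view shows the long blue coil at (319,252), centred between the open fingers and aligned with them. I'm descending to grip it.

```bash

python3 -m handwheel '[[0,-0.001,0.0125,0,0,0],[0,0,0.0125,0,0,0],[0,0,0.0125,0,0,0],[0,0,0.0125,0,0,0],[0,0,0.0125,0,0,0],[0,0,0.0125,0,0,0],[0,0,0.0125,0,0,0],[0,0,0.0123,0,0,0]]' 1
python3 -m handwheel '[[0,0,0,0,0,0],[0,0,0,0,0,0],[0,0,0,0,0,0],[0,0,0,0,0,0],[0,0,0,0,0,0],[0,0,0,0,0,0],[0,0,0,0,0,0],[0,0,0,0,0,0]]' -1 50
python3 -m handwheel '[[0,0,0,0,0,0],[0,0,0,0,0,0],[0,0,0,0,0,0],[0,0,0,0,0,0],[0,0,0,0,0,0],[0,0,0,0,0,0],[0,0,0,0,0,0],[0,0,0,0,0,0]]'
python3 -m handwheel '[[0,0,-0.01,0,0,0],[0,0,-0.01,0,0,0],[0,0,-0.01,0,0,0],[0,0,-0.01,0,0,0],[0,0,-0.01,0,0,0],[0,0,-0.01,0,0,0],[0,0,-0.01,0,0,0],[0,0,-0.01,0,0,0]]'
python3 to.py 0.482 -0.102 0.110 73.5
```

```text
time: 3.58
ee_pos: [0.4744, 0.2261, 0.0286]
tcp_rot: [-180.0, 0.0, 84.2]
wrist_force: [0.0, 0.4, 0.1]
opening: 0.0856
time: 4.25
ee_pos: [0.4752, 0.2265, 0.0311]
tcp_rot: [179.9, -0.1, 84.2]
wrist_force: [0.9, -0.1, 6.5]
opening: 0.0353
time: 4.92
ee_pos: [0.4752, 0.2265, 0.0311]
tcp_rot: [179.9, -0.1, 84.2]
wrist_force: [0.6, 0.2, 6.7]
opening: 0.0353
time: 5.58
ee_pos: [0.4746, 0.2262, 0.1112]
tcp_rot: [180.0, -0.0, 84.2]
wrist_force: [-0.3, 0.6, -1.4]
opening: 0.0353
t 5.58 pos [0.4746 0.2262 0.1112] rot [179.99  -0.    84.18] open 0.0353 q6 121 F [-0.3  0.6 -1.4]
tool shift mm [-325.7   40.7    1.2] dist 328 wz 10.7
```

```bash

python3 -m handwheel '[[-0.02,0.0025,0,0,0,0],[-0.02,0.0025,0,0,0,0],[-0.02,0.0025,0,0,0,0],[-0.02,0.0025,0,0,0,0],[-0.02,0.0025,0,0,0,0],[-0.02,0.0025,0,0,0,0],[-0.02,0.0025,0,0,0,0],[-0.02,0.0025,0,0,0,0]]'
python3 -m handwheel '[[-0.0207,0.0026,0,0,0,0],[-0.0207,0.0026,0,0,0,0],[-0.0207,0.0026,0,0,0,0],[-0.0207,0.0026,0,0,0,0],[-0.0207,0.0026,0,0,0,0],[-0.0207,0.0026,0,0,0,0],[-0.0207,0.0026,0,0,0,0],[-0.0207,0.0026,0,0,0,0]]'
python3 -m handwheel '[[0,0,0,0,0,5.3],[0,0,0,0,0,5.4],[0,0,0,0,0,0],[0,0,0,0,0,0],[0,0,0,0,0,0],[0,0,0,0,0,0],[0,0,0,0,0,0],[0,0,0,0,0,0]]'
python3 to.py 0.482 -0.102 0.036 73.5
python3 - <<'E'
from m import *
c=grab('wrist','w2.png');measure(c)
E
```

```text
time: 6.25
ee_pos: [0.4782, 0.064, 0.1107]
tcp_rot: [180.0, -0.0, 84.2]
wrist_force: [0.7, 0.0, -1.5]
opening: 0.0353
time: 6.92
ee_pos: [0.4821, -0.1029, 0.1107]
tcp_rot: [180.0, -0.0, 84.2]
wrist_force: [0.6, -0.5, -1.0]
opening: 0.0353
time: 7.58
ee_pos: [0.4821, -0.1017, 0.1101]
tcp_rot: [180.0, 0.0, 73.5]
wrist_force: [-0.1, -0.1, -1.7]
opening: 0.0354
t 7.58 pos [ 0.4821 -0.1017  0.1101] rot [180.     0.    73.55] open 0.0354 q6 95 F [-0.1 -0.1 -1.7]
tool shift mm [-0.3 -0.1 74.1] dist 74 wz 0.0
yellow z70 0.005->0.003 pix [544. 144.] ctr mm 636.6 -81.8 size 75 53 long dir 69.8 r 0.64
blue z70 0.006->0.003 pix [242.   9.] ctr mm 476.5 44.4 size 55 14 long dir 162.3 r 0.48
blue z70 0.005->0.003 pix [321. 231.] ctr mm 485.3 -93.3 size 61 56 long dir 163.5 r 0.49
blue z70 0.126->0.046 pix [324. 340.] ctr mm 467.7 -152.6 size 81 50 long dir 73.4 r 0.49
blue z70 0.026->0.003 pix [609. 383.] ctr mm 672.3 -282.7 size 42 33 long dir 15.2 r 0.73
blue z70 0.045->0.046 pix [630. 417.] ctr mm 651.5 -276.8 size 37 20 long dir 91.7 r 0.71
```

View pics/w2.png

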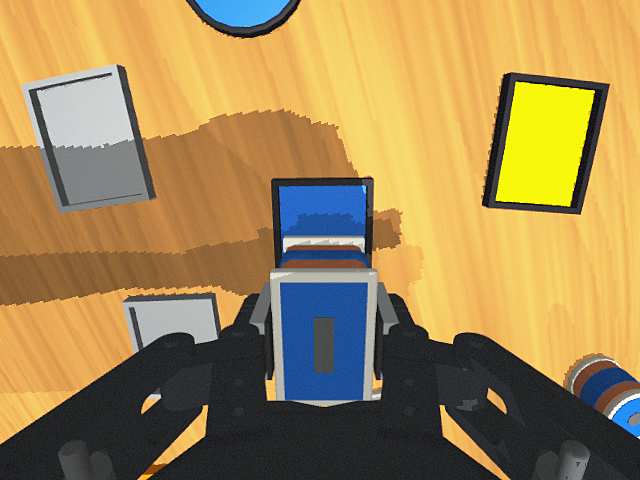

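The wrist view shows the coil aligned over the blue oblong tray, whose visible part is centred at (321,231). I'm lowering it and releasing.

```bash

python3 -m handwheel '[[0,0,0.012,0,0,0],[0,0,0.012,0,0,0],[0,0,0.012,0,0,0],[0,0,0.012,0,0,0],[0,0,0.012,0,0,0],[0,0,0.008,0,0,0],[0,0,0.004,0,0,0],[0,0,0.003,0,0,0]]'
python3 -m handwheel '[[0,0,0.001,0,0,0],[0,0,0,0,0,0],[0,0,0,0,0,0],[0,0,0,0,0,0],[0,0,0,0,0,0],[0,0,0,0,0,0],[0,0,0,0,0,0],[0,0,0,0,0,0]]'
python3 -m handwheel '[[0,0,0,0,0,0],[0,0,0,0,0,0],[0,0,0,0,0,0],[0,0,0,0,0,0],[0,0,0,0,0,0],[0,0,0,0,0,0],[0,0,0,0,0,0],[0,0,0,0,0,0]]' 1
python3 -m handwheel '[[0,0,-0.005,0,0,0],[0,0,-0.009,0,0,0],[0,0,-0.014,0,0,0],[0,0,-0.014,0,0,0],[0,0,-0.014,0,0,0],[0,0,-0.014,0,0,0],[0,0,-0.014,0,0,0],[0,0,-0.014,0,0,0]]'
python3 to.py 0.495 -0.249 0.13 173
```

```text
time: 8.3
ee_pos: [0.4818, -0.1018, 0.0342]
tcp_rot: [-179.9, 0.0, 73.5]
wrist_force: [-0.5, 0.4, -1.3]
opening: 0.0354
time: 8.97
ee_pos: [0.4822, -0.1019, 0.0341]
tcp_rot: [180.0, 0.0, 73.5]
wrist_force: [-0.7, 0.4, -0.7]
opening: 0.0356
time: 9.63
ee_pos: [0.4821, -0.1019, 0.0341]
tcp_rot: [180.0, -0.0, 73.5]
wrist_force: [-0.5, -0.7, -0.6]
opening: 0.0853
time: 10.3
ee_pos: [0.4822, -0.1019, 0.1338]
tcp_rot: [179.9, -0.0, 73.5]
wrist_force: [0.1, -0.4, -0.4]
opening: 0.0854
t 10.30 pos [ 0.4822 -0.1019  0.1338] rot [179.94  -0.    73.48] open 0.0854 q6 95 F [ 0.1 -0.4 -0.4]
tool shift mm [-137.4   54.1    3.9] dist 148 wz -99.5
```

```bash

python3 -m handwheel '[[-0.0172,0.0068,0,0,0,0],[-0.0172,0.0068,0,0,0,0],[-0.0172,0.0068,0,0,0,0],[-0.0172,0.0068,0,0,0,0],[-0.0172,0.0068,0,0,0,0],[-0.0172,0.0068,0,0,0,0],[-0.0172,0.0068,0,0,0,0],[-0.0172,0.0068,0.003,0,0,0]]'
python3 -m handwheel '[[0,0,0,0,0,6.7],[0,0,0,0,0,6.7],[0,0,0,0,0,6.7],[0,0,0,0,0,6.7],[0,0,0,0,0,6.7],[0,0,0,0,0,6.7],[0,0,0,0,0,6.7],[0,0,0,0,0,6.7]]'
python3 -m handwheel '[[0,0,0,0,0,6.7],[0,0,0,0,0,6.7],[0,0,0,0,0,6.7],[0,0,0,0,0,6.7],[0,0,0,0,0,0],[0,0,0,0,0,0],[0,0,0,0,0,0],[0,0,0,0,0,0]]'
python3 to.py 0.495 -0.249 0.030 173
python3 - <<'E'
from m import *
c=grab('wrist','w3.png');measure(c)
print('top');measure(grab('top'))
E
```

```text
time: 10.97
ee_pos: [0.4955, -0.2504, 0.1306]
tcp_rot: [179.9, 0.0, 73.5]
wrist_force: [1.2, 0.1, 0.5]
opening: 0.0854
time: 11.63
ee_pos: [0.4953, -0.2494, 0.1301]
tcp_rot: [180.0, -0.0, 19.5]
wrist_force: [-0.2, 0.4, -0.0]
opening: 0.0857
time: 12.3
ee_pos: [0.4952, -0.2493, 0.1294]
tcp_rot: [180.0, -0.0, -6.8]
wrist_force: [0.1, -0.7, -0.0]
opening: 0.0853
t 12.30 pos [ 0.4952 -0.2493  0.1294] rot [ 1.7999e+02 -1.0000e-02 -6.7600e+00] open 0.0853 q6 160 F [ 0.1 -0.7 -0. ]
tool shift mm [-0.2 -0.3 99.4] dist 99 wz -179.8
yellow z70 0.006->0.003 pix [48. 61.] ctr mm 635.7 -78.0 size 71 57 long dir 70.1 r 0.64
yellow z70 0.029->0.003 pix [324. 206.] ctr mm 514.3 -252.1 size 35 3 long dir 83.2 r 0.57
yellow z70 0.047->0.046 pix [324. 254.] ctr mm 493.5 -249.6 size 47 29 long dir 172.2 r 0.55
blue z70 0.005->0.003 pix [136. 263.] ctr mm 482.1 -96.7 size 76 54 long dir 73.8 r 0.49
blue z70 0.050->0.046 pix [100. 298.] ctr mm 481.2 -100.0 size 48 30 long dir 73.2 r 0.49
top
yellow z70 0.004->0.003 pix [162. 208.] ctr mm 643.8 226.7 size 63 62 long dir 1.1 r 0.68
yellow z70 0.005->0.003 pix [311. 211.] ctr mm 634.7 -80.8 size 74 56 long dir 69.9 r 0.64
yellow z70 0.047->0.046 pix [233. 216.] ctr mm 618.8 71.3 size 34 32 long dir 89.4 r 0.62
blue z70 0.047->0.046 pix [408. 195.] ctr mm 658.3 -275.5 size 34 34 long dir 134.3 r 0.71
blue z70 0.048->0.046 pix [322. 284.] ctr mm 482.6 -103.8 size 56 36 long dir 73.6 r 0.49
blue z70 0.004->0.003 pix [239. 284.] ctr mm 484.8 66.9 size 63 63 long dir 89.8 r 0.49
```

View pics/w3.png

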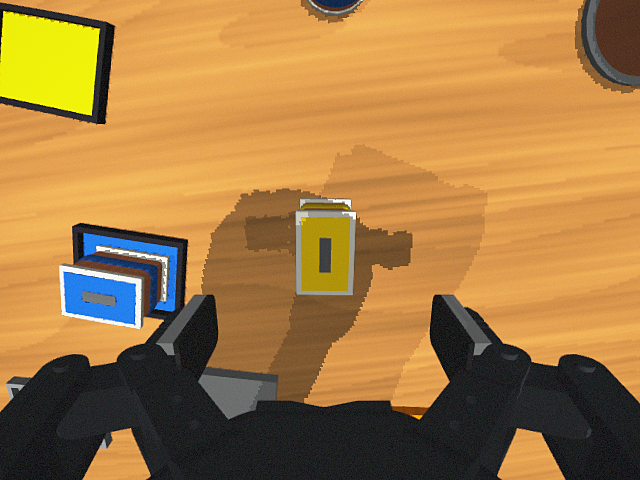

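The wrist view shows the long blue coil standing in its tray near (100,290), at about (481,-101) mm. The long yellow coil is centred between the fingers at (324,254).

```bash

python3 -m handwheel '[[-0.001,0,0.0125,0,0,0],[0,0,0.0125,0,0,0],[0,0,0.0125,0,0,0],[0,0,0.0125,0,0,0],[0,0,0.0125,0,0,0],[0,0,0.0125,0,0,0],[0,0,0.0125,0,0,0],[0,0,0.012,0,0,0]]' 1
python3 -m handwheel '[[0,0,0,0,0,0],[0,0,0,0,0,0],[0,0,0,0,0,0],[0,0,0,0,0,0],[0,0,0,0,0,0],[0,0,0,0,0,0],[0,0,0,0,0,0],[0,0,0,0,0,0]]' -1 50
python3 -m handwheel '[[0,0,0,0,0,0],[0,0,0,0,0,0],[0,0,0,0,0,0],[0,0,-0.016,0,0,0],[0,0,-0.016,0,0,0],[0,0,-0.016,0,0,0],[0,0,-0.016,0,0,0],[0,0,-0.016,0,0,0]]'
python3 to.py 0.635 -0.0815 0.110 70
```

```text
time: 13.07
ee_pos: [0.4939, -0.2491, 0.028]
tcp_rot: [-180.0, 0.0, -6.9]
wrist_force: [0.5, -0.1, 0.5]
opening: 0.0852
time: 13.73
ee_pos: [0.4948, -0.2494, 0.0307]
tcp_rot: [180.0, -0.1, -6.9]
wrist_force: [-0.9, 0.4, 5.2]
opening: 0.0354
time: 14.4
ee_pos: [0.4939, -0.249, 0.1101]
tcp_rot: [-180.0, 0.0, -6.9]
wrist_force: [1.2, 0.4, -2.2]
opening: 0.0352
t 14.40 pos [ 0.4939 -0.249   0.1101] rot [-1.7999e+02  4.0000e-02 -6.9200e+00] open 0.0352 q6 160 F [ 1.2  0.4 -2.2]
tool shift mm [ 119.9 -183.3    0. ] dist 219 wz -76.9
```

```bash

python3 -m handwheel '[[0.015,-0.0229,0,0,0,0],[0.015,-0.0229,0,0,0,0],[0.015,-0.0229,0,0,0,0],[0.015,-0.0229,0,0,0,0],[0.015,-0.0229,0,0,0,0],[0.015,-0.0229,0,0,0,0],[0.015,-0.0229,0,0,0,0],[0.015,-0.0229,0,0,0,0]]'
python3 -m handwheel '[[0,0,0,0,0,-6.4],[0,0,0,0,0,-6.4],[0,0,0,0,0,-6.4],[0,0,0,0,0,-6.4],[0,0,0,0,0,-6.4],[0,0,0,0,0,-6.4],[0,0,0,0,0,-6.4],[0,0,0,0,0,-6.4]]'
python3 -m handwheel '[[0,0,0,0,0,-6.4],[0,0,0,0,0,-6.4],[0,0,0,0,0,-6.4],[0,0,0,0,0,-6.4],[0,0,0,0,0,0],[0,0,0,0,0,0],[0,0,0,0,0,0],[0,0,0,0,0,0]]'
python3 to.py 0.635 -0.0815 0.034 70
python3 - <<'E'
from m import *
measure(grab('wrist'))
E
```

```text
time: 15.07
ee_pos: [0.6359, -0.0805, 0.1092]
tcp_rot: [180.0, 0.0, -6.9]
wrist_force: [0.5, -0.5, -1.1]
opening: 0.0353
time: 15.73
ee_pos: [0.6351, -0.0817, 0.1091]
tcp_rot: [-180.0, 0.0, 44.6]
wrist_force: [0.3, 0.1, -1.3]
opening: 0.0353
time: 16.4
ee_pos: [0.6353, -0.0817, 0.1094]
tcp_rot: [-180.0, 0.0, 69.7]
wrist_force: [-0.1, -0.1, -1.5]
opening: 0.0351
t 16.40 pos [ 0.6353 -0.0817  0.1094] rot [-179.99    0.     69.73] open 0.0351 q6 103 F [-0.1 -0.1 -1.5]
tool shift mm [ 0.1 -0.3 75.4] dist 75 wz -0.3
yellow z70 0.049->0.046 pix [177.  10.] ctr mm 614.2 60.9 size 34 12 long dir 157.5 r 0.62
yellow z70 0.031->0.046 pix [219.  28.] ctr mm 630.5 47.3 size 0 0 long dir 0.0 r 0.63
yellow z70 0.005->0.003 pix [319. 232.] ctr mm 638.7 -74.3 size 61 57 long dir 159.7 r 0.64
yellow z70 0.126->0.046 pix [324. 341.] ctr mm 617.5 -131.8 size 81 49 long dir 69.9 r 0.63
blue z70 0.006->0.003 pix [ 26. 110.] ctr mm 489.2 63.6 size 66 44 long dir 58.4 r 0.49
blue z70 0.005->0.003 pix [130. 313.] ctr mm 478.4 -89.1 size 62 47 long dir 164.1 r 0.49
blue z70 0.050->0.046 pix [ 97. 358.] ctr mm 480.8 -97.2 size 32 30 long dir 73.4 r 0.49
```

```bash

python3 -m handwheel '[[0,0,0.012,0,0,0],[0,0,0.012,0,0,0],[0,0,0.012,0,0,0],[0,0,0.012,0,0,0],[0,0,0.012,0,0,0],[0,0,0.008,0,0,0],[0,0,0.004,0,0,0],[0,0,0.003,0,0,0]]'
python3 -m handwheel '[[0,0,0,0,0,0],[0,0,0,0,0,0],[0,0,0,0,0,0],[0,0,0,0,0,0],[0,0,0,0,0,0],[0,0,0,0,0,0],[0,0,0,0,0,0],[0,0,0,0,0,0]]'
python3 -m handwheel '[[0,0,0,0,0,0],[0,0,0,0,0,0],[0,0,0,0,0,0],[0,0,0,0,0,0],[0,0,0,0,0,0],[0,0,0,0,0,0],[0,0,0,0,0,0],[0,0,0,0,0,0]]' 1
python3 -m handwheel '[[0,0,-0.005,0,0,0],[0,0,-0.009,0,0,0],[0,0,-0.014,0,0,0],[0,0,-0.014,0,0,0],[0,0,-0.014,0,0,0],[0,0,-0.014,0,0,0],[0,0,-0.014,0,0,0],[0,0,-0.014,0,0,0]]'
python3 to.py 0.660 -0.2745 0.125 90
```

```text
time: 17.12
ee_pos: [0.635, -0.0817, 0.0337]
tcp_rot: [-179.9, 0.0, 69.9]
wrist_force: [-4.1, -1.2, 11.3]
opening: 0.0352
time: 17.78
ee_pos: [0.6354, -0.0817, 0.0346]
tcp_rot: [180.0, -0.0, 69.9]
wrist_force: [-0.6, 0.5, -1.1]
opening: 0.0355
time: 18.45
ee_pos: [0.6354, -0.0817, 0.0346]
tcp_rot: [180.0, 0.0, 69.9]
wrist_force: [0.2, 0.0, -0.2]
opening: 0.0859
time: 19.12
ee_pos: [0.6355, -0.0817, 0.1344]
tcp_rot: [179.9, -0.0, 69.9]
wrist_force: [0.8, -0.1, 0.4]
opening: 0.0855
t 19.12 pos [ 0.6355 -0.0817  0.1344] rot [ 1.7994e+02 -1.0000e-02  6.9880e+01] open 0.0855 q6 103 F [ 0.8 -0.1  0.4]
tool shift mm [-172.6   89.3    9.5] dist 195 wz -20.1
```

```bash

python3 -m handwheel '[[-0.0216,0.0112,0.001,0,0,0],[-0.0216,0.0112,0.001,0,0,0],[-0.0216,0.0112,0.001,0,0,0],[-0.0216,0.0112,0.001,0,0,0],[-0.0216,0.0112,0.001,0,0,0],[-0.0216,0.0112,0.001,0,0,0],[-0.0216,0.0112,0.001,0,0,0],[-0.0216,0.0112,0.001,0,0,0]]'
python3 -m handwheel '[[0,0,0,0,0,0],[0,0,0,0,0,0],[0,0,0,0,0,0],[0,0,0,0,0,0],[0,0,0,0,0,0],[0,0,0,0,0,0],[0,0,0,0,0,0],[0,0,0,0,0,0]]'
python3 to.py 0.660 -0.2745 0.030 70
python3 - <<'E'
from m import *
measure(grab('wrist','w4.png'))
E
```

```text
time: 19.78
ee_pos: [0.6602, -0.276, 0.1257]
tcp_rot: [179.9, 0.0, 69.9]
wrist_force: [-0.1, 0.0, -0.5]
opening: 0.0858
time: 20.45
ee_pos: [0.6601, -0.2744, 0.1248]
tcp_rot: [180.0, 0.0, 69.9]
wrist_force: [-0.4, 0.0, -0.4]
opening: 0.0855
t 20.45 pos [ 0.6601 -0.2744  0.1248] rot [179.99   0.    69.91] open 0.0855 q6 88 F [-0.4  0.  -0.4]
tool shift mm [-0.1 -0.1 94.8] dist 95 wz -0.1
yellow z70 0.006->0.003 pix [176.  14.] ctr mm 623.6 -107.1 size 55 14 long dir 157.7 r 0.63
blue z70 0.007->0.003 pix [14. 94.] ctr mm 499.1 -107.2 size 78 24 long dir 59.1 r 0.51
blue z70 0.032->0.046 pix [349. 235.] ctr mm 678.9 -268.7 size 0 0 long dir 0.0 r 0.73
blue z70 0.047->0.046 pix [320. 256.] ctr mm 657.8 -275.6 size 37 36 long dir 159.9 r 0.71
```

View pics/w4.png

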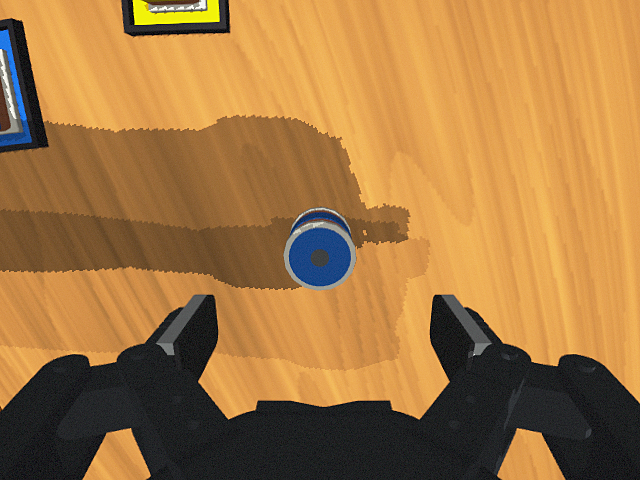

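The round blue coil is centred between the fingers at (320,256), measured at (658.5,-275) mm.

```bash

python3 -m handwheel '[[-0.001,-0.001,0.012,0,0,0],[0,0,0.012,0,0,0],[0,0,0.012,0,0,0],[0,0,0.012,0,0,0],[0,0,0.012,0,0,0],[0,0,0.012,0,0,0],[0,0,0.012,0,0,0],[0,0,0.0108,0,0,0]]' 1
python3 -m handwheel '[[0,0,0,0,0,0],[0,0,0,0,0,0],[0,0,0,0,0,0],[0,0,0,0,0,0],[0,0,0,0,0,0],[0,0,0,0,0,0],[0,0,0,0,0,0],[0,0,0,0,0,0]]' -1 50
python3 -m handwheel '[[0,0,0,0,0,0],[0,0,0,0,0,0],[0,0,0,0,0,0],[0,0,-0.016,0,0,0],[0,0,-0.016,0,0,0],[0,0,-0.016,0,0,0],[0,0,-0.016,0,0,0],[0,0,-0.016,0,0,0]]'
python3 to.py 0.484 0.0655 0.115 70
```

```text
time: 21.17
ee_pos: [0.6585, -0.2753, 0.0282]
tcp_rot: [-180.0, 0.0, 69.9]
wrist_force: [0.0, -0.2, -0.8]
opening: 0.0851
time: 21.83
ee_pos: [0.6594, -0.2757, 0.031]
tcp_rot: [179.9, 0.0, 69.9]
wrist_force: [0.5, 0.4, 4.9]
opening: 0.0427
time: 22.5
ee_pos: [0.6585, -0.2753, 0.1101]
tcp_rot: [-180.0, -0.0, 69.9]
wrist_force: [1.2, 0.7, -2.0]
opening: 0.0426
t 22.50 pos [ 0.6585 -0.2753  0.1101] rot [-179.95   -0.     69.88] open 0.0426 q6 87 F [ 1.2  0.7 -2. ]
tool shift mm [ 260.  -281.1   -4.7] dist 383 wz -0.1
```

```bash

python3 -m handwheel '[[0.01625,-0.01757,-0.0003,0,0,0],[0.01625,-0.01757,-0.0003,0,0,0],[0.01625,-0.01757,-0.0003,0,0,0],[0.01625,-0.01757,-0.0003,0,0,0],[0.01625,-0.01757,-0.0003,0,0,0],[0.01625,-0.01757,-0.0003,0,0,0],[0.01625,-0.01757,-0.0003,0,0,0],[0.01625,-0.01757,-0.0003,0,0,0]]'
python3 -m handwheel '[[0.01625,-0.01757,-0.0003,0,0,0],[0.01625,-0.01757,-0.0003,0,0,0],[0.01625,-0.01757,-0.0003,0,0,0],[0.01625,-0.01757,-0.0003,0,0,0],[0.01625,-0.01757,-0.0003,0,0,0],[0.01625,-0.01757,-0.0003,0,0,0],[0.01625,-0.01757,-0.0003,0,0,0],[0.01625,-0.01757,-0.0003,0,0,0]]'
python3 -m handwheel '[[0,0,0,0,0,0],[0,0,0,0,0,0],[0,0,0,0,0,0],[0,0,0,0,0,0],[0,0,0,0,0,0],[0,0,0,0,0,0],[0,0,0,0,0,0],[0,0,0,0,0,0]]'
python3 to.py 0.484 0.0655 0.034 70
python3 - <<'E'
from m import *
measure(grab('wrist','w5.png'))
E
```

```text
time: 23.17
ee_pos: [0.5706, -0.104, 0.1119]
tcp_rot: [-180.0, 0.0, 69.9]
wrist_force: [-0.8, 0.4, -0.7]
opening: 0.0424
time: 23.83
ee_pos: [0.4834, 0.0663, 0.1144]
tcp_rot: [-180.0, 0.0, 69.9]
wrist_force: [0.2, 0.3, -1.4]
opening: 0.0429
time: 24.5
ee_pos: [0.4843, 0.0651, 0.1145]
tcp_rot: [-180.0, 0.0, 69.8]
wrist_force: [-0.2, -0.2, -1.5]
opening: 0.0428
t 24.50 pos [0.4843 0.0651 0.1145] rot [-1.7999e+02  1.0000e-02  6.9850e+01] open 0.0428 q6 118 F [-0.2 -0.2 -1.5]
tool shift mm [ 0.3 -0.4 80.5] dist 80 wz -0.2
yellow z70 0.029->0.003 pix [507. 159.] ctr mm 617.6 73.1 size 47 26 long dir 59.7 r 0.62
yellow z70 0.048->0.046 pix [550. 168.] ctr mm 619.1 71.3 size 36 36 long dir 80.2 r 0.62
yellow z70 0.004->0.003 pix [568. 325.] ctr mm 638.9 -76.5 size 55 51 long dir 69.5 r 0.64
yellow z70 0.029->0.003 pix [584. 348.] ctr mm 643.8 -90.5 size 57 39 long dir 30.7 r 0.65
yellow z70 0.049->0.046 pix [615. 380.] ctr mm 637.8 -87.5 size 48 30 long dir 69.6 r 0.64
blue z70 0.004->0.003 pix [322. 228.] ctr mm 486.5 72.9 size 66 50 long dir 161.4 r 0.49
blue z70 0.113->0.046 pix [323. 279.] ctr mm 480.0 52.0 size 62 31 long dir 160.4 r 0.48
blue z70 0.131->0.046 pix [324. 341.] ctr mm 466.2 14.3 size 64 64 long dir 69.9 r 0.47
blue z70 0.004->0.003 pix [371. 396.] ctr mm 475.4 -71.1 size 26 7 long dir 164.3 r 0.48
```

View pics/w5.png

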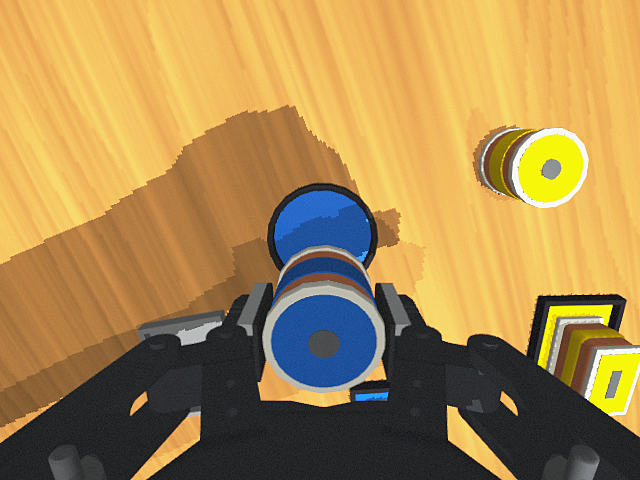

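The round blue coil is over the blue round tray (322,228), and the long yellow coil stands in its own tray (590,350). I'm lowering it.

```bash

python3 -m handwheel '[[0,0,0.013,0,0,0],[0,0,0.013,0,0,0],[0,0,0.013,0,0,0],[0,0,0.013,0,0,0],[0,0,0.012,0,0,0],[0,0,0.008,0,0,0],[0,0,0.005,0,0,0],[0,0,0.003,0,0,0]]'
python3 -m handwheel '[[0,0,0,0,0,0],[0,0,0,0,0,0],[0,0,0,0,0,0],[0,0,0,0,0,0],[0,0,0,0,0,0],[0,0,0,0,0,0],[0,0,0,0,0,0],[0,0,0,0,0,0]]'
python3 -m handwheel '[[0,0,0,0,0,0],[0,0,0,0,0,0],[0,0,0,0,0,0],[0,0,0,0,0,0],[0,0,0,0,0,0],[0,0,0,0,0,0],[0,0,0,0,0,0],[0,0,0,0,0,0]]' 1
python3 -m handwheel '[[0,0,-0.005,0,0,0],[0,0,-0.009,0,0,0],[0,0,-0.014,0,0,0],[0,0,-0.014,0,0,0],[0,0,-0.014,0,0,0],[0,0,-0.014,0,0,0],[0,0,-0.014,0,0,0],[0,0,-0.014,0,0,0]]'
python3 to.py 0.6195 0.0713 0.125 70
```

```text
time: 25.22
ee_pos: [0.484, 0.0654, 0.034]
tcp_rot: [-180.0, 0.0, 69.9]
wrist_force: [0.1, 0.0, -1.6]
opening: 0.0427
time: 25.88
ee_pos: [0.4843, 0.0654, 0.0346]
tcp_rot: [180.0, -0.0, 69.9]
wrist_force: [-0.4, 0.3, -1.4]
opening: 0.0428
time: 26.55
ee_pos: [0.4842, 0.0654, 0.0346]
tcp_rot: [180.0, -0.0, 69.9]
wrist_force: [0.6, 0.6, -0.5]
opening: 0.085
time: 27.22
ee_pos: [0.4843, 0.0654, 0.1343]
tcp_rot: [180.0, -0.0, 69.9]
wrist_force: [-0.3, 0.2, 0.1]
opening: 0.0852
t 27.22 pos [0.4843 0.0654 0.1343] rot [ 1.7995e+02 -3.0000e-02  6.9880e+01] open 0.0852 q6 118 F [-0.3  0.2  0.1]
tool shift mm [ 52.  124.9   9.5] dist 136 wz -0.1
```

```bash

python3 -m handwheel '[[0.0065,0.0156,0.001,0,0,0],[0.0065,0.0156,0.001,0,0,0],[0.0065,0.0156,0.001,0,0,0],[0.0065,0.0156,0.001,0,0,0],[0.0065,0.0156,0.001,0,0,0],[0.0065,0.0156,0.001,0,0,0],[0.0065,0.0156,0.001,0,0,0],[0.0065,0.0156,0.001,0,0,0]]'
python3 -m handwheel '[[0,0,0,0,0,0],[0,0,0,0,0,0],[0,0,0,0,0,0],[0,0,0,0,0,0],[0,0,0,0,0,0],[0,0,0,0,0,0],[0,0,0,0,0,0],[0,0,0,0,0,0]]'
python3 to.py 0.6195 0.0713 0.030 70
python3 - <<'E'
from m import *
measure(grab('wrist'))
E
```

```text
time: 27.88
ee_pos: [0.6203, 0.0714, 0.1254]
tcp_rot: [180.0, -0.0, 69.9]
wrist_force: [0.2, 0.3, -0.5]
opening: 0.0853
time: 28.55
ee_pos: [0.6191, 0.0713, 0.1248]
tcp_rot: [180.0, -0.0, 69.9]
wrist_force: [-0.8, 0.8, 0.8]
opening: 0.0852
t 28.55 pos [0.6191 0.0713 0.1248] rot [ 1.7999e+02 -1.0000e-02  6.9880e+01] open 0.0852 q6 117 F [-0.8  0.8  0.8]
tool shift mm [ 0.1  0.3 94.8] dist 95 wz -0.1
yellow z70 0.005->0.003 pix [272.  17.] ctr mm 637.0 210.0 size 65 28 long dir 159.1 r 0.67
yellow z70 0.031->0.046 pix [292. 232.] ctr mm 607.2 90.2 size 0 0 long dir 0.0 r 0.61
yellow z70 0.047->0.046 pix [321. 254.] ctr mm 618.7 71.4 size 37 36 long dir 159.9 r 0.62
yellow z70 0.005->0.003 pix [405. 380.] ctr mm 638.6 -71.3 size 56 42 long dir 160.2 r 0.64
blue z70 0.005->0.003 pix [152. 285.] ctr mm 486.8 76.0 size 60 40 long dir 143.6 r 0.49
blue z70 0.050->0.046 pix [126. 328.] ctr mm 481.0 67.8 size 38 29 long dir 5.0 r 0.49
```

```bash

python3 -m handwheel '[[0,0,0.012,0,0,0],[0,0,0.012,0,0,0],[0,0,0.012,0,0,0],[0,0,0.012,0,0,0],[0,0,0.012,0,0,0],[0,0,0.012,0,0,0],[0,0,0.012,0,0,0],[0,0,0.0108,0,0,0]]' 1
python3 -m handwheel '[[0,0,0,0,0,0],[0,0,0,0,0,0],[0,0,0,0,0,0],[0,0,0,0,0,0],[0,0,0,0,0,0],[0,0,0,0,0,0],[0,0,0,0,0,0],[0,0,0,0,0,0]]' -1 50
python3 -m handwheel '[[0,0,0,0,0,0],[0,0,0,0,0,0],[0,0,0,0,0,0],[0,0,-0.016,0,0,0],[0,0,-0.016,0,0,0],[0,0,-0.016,0,0,0],[0,0,-0.016,0,0,0],[0,0,-0.016,0,0,0]]'
python3 to.py 0.644 0.226 0.115 70
```

```text
time: 29.27
ee_pos: [0.619, 0.0713, 0.0281]
tcp_rot: [-180.0, 0.0, 69.9]
wrist_force: [-0.2, -0.1, -0.2]
opening: 0.0856
time: 29.93
ee_pos: [0.62, 0.0714, 0.0309]
tcp_rot: [179.9, -0.0, 69.9]
wrist_force: [-0.9, -0.6, 6.2]
opening: 0.0428
time: 30.6
ee_pos: [0.6191, 0.0713, 0.1103]
tcp_rot: [-180.0, 0.0, 69.9]
wrist_force: [0.7, -0.2, -0.9]
opening: 0.0428
t 30.60 pos [0.6191 0.0713 0.1103] rot [-1.7998e+02  1.0000e-02  6.9880e+01] open 0.0428 q6 117 F [ 0.7 -0.2 -0.9]
tool shift mm [153.8 -29.8  -4.7] dist 157 wz -0.1
```

```bash

python3 -m handwheel '[[0.0192,-0.0037,-0.0006,0,0,0],[0.0192,-0.0037,-0.0006,0,0,0],[0.0192,-0.0037,-0.0006,0,0,0],[0.0192,-0.0037,-0.0006,0,0,0],[0.0192,-0.0037,-0.0006,0,0,0],[0.0192,-0.0037,-0.0006,0,0,0],[0.0192,-0.0037,-0.0006,0,0,0],[0.0192,-0.0037,-0.0006,0,0,0]]'
python3 -m handwheel '[[0,0,0,0,0,0],[0,0,0,0,0,0],[0,0,0,0,0,0],[0,0,0,0,0,0],[0,0,0,0,0,0],[0,0,0,0,0,0],[0,0,0,0,0,0],[0,0,0,0,0,0]]'
python3 to.py 0.644 0.226 0.034 70
python3 - <<'E'
from m import *
measure(grab('wrist','w6.png'))
E
```

```text
time: 31.27
ee_pos: [0.6443, 0.2266, 0.1143]
tcp_rot: [-180.0, 0.0, 69.9]
wrist_force: [-0.3, -0.3, -0.6]
opening: 0.0427
time: 31.93
ee_pos: [0.6444, 0.2254, 0.1147]
tcp_rot: [180.0, -0.0, 69.9]
wrist_force: [0.1, -0.7, -1.2]
opening: 0.0425
t 31.93 pos [0.6444 0.2254 0.1147] rot [ 1.7999e+02 -1.0000e-02  6.9850e+01] open 0.0425 q6 129 F [ 0.1 -0.7 -1.2]
tool shift mm [ 0.4 -0.6 80.7] dist 81 wz -0.1
yellow z70 0.004->0.003 pix [320. 229.] ctr mm 645.6 232.9 size 66 50 long dir 162.2 r 0.69
yellow z70 0.114->0.046 pix [322. 278.] ctr mm 639.9 212.6 size 62 31 long dir 160.5 r 0.67
yellow z70 0.131->0.046 pix [323. 340.] ctr mm 626.5 174.6 size 64 64 long dir 11.0 r 0.65
blue z70 0.007->0.003 pix [184. 449.] ctr mm 467.1 89.8 size 24 4 long dir 21.2 r 0.48
```

View pics/w6.png

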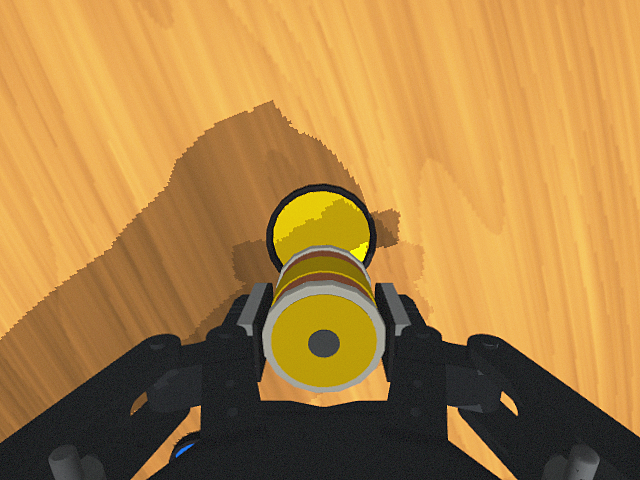

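The round yellow coil is over its tray (320,229). I'm lowering it, releasing, rising, then backing away to the left for the final look.

```bash

python3 -m handwheel '[[0,0,0.013,0,0,0],[0,0,0.013,0,0,0],[0,0,0.013,0,0,0],[0,0,0.013,0,0,0],[0,0,0.012,0,0,0],[0,0,0.008,0,0,0],[0,0,0.005,0,0,0],[0,0,0.003,0,0,0]]'
python3 -m handwheel '[[0,0,0,0,0,0],[0,0,0,0,0,0],[0,0,0,0,0,0],[0,0,0,0,0,0],[0,0,0,0,0,0],[0,0,0,0,0,0],[0,0,0,0,0,0],[0,0,0,0,0,0]]'
python3 -m handwheel '[[0,0,0,0,0,0],[0,0,0,0,0,0],[0,0,0,0,0,0],[0,0,0,0,0,0],[0,0,0,0,0,0],[0,0,0,0,0,0],[0,0,0,0,0,0],[0,0,0,0,0,0]]' 1
python3 -m handwheel '[[0,0,-0.005,0,0,0],[0,0,-0.009,0,0,0],[0,0,-0.014,0,0,0],[0,0,-0.014,0,0,0],[0,0,-0.014,0,0,0],[0,0,-0.014,0,0,0],[0,0,-0.014,0,0,0],[0,0,-0.014,0,0,0]]'
python3 -m handwheel '[[0,-0.02,-0.005,0,0,0],[0,-0.02,-0.005,0,0,0],[0,-0.02,-0.005,0,0,0],[0,-0.02,-0.005,0,0,0],[0,-0.02,-0.005,0,0,0],[0,-0.02,-0.005,0,0,0],[0,-0.02,-0.005,0,0,0],[0,-0.02,-0.005,0,0,0]]'
python3 -m handwheel '[[0.015,-0.015,0,0,0,0],[0.015,-0.015,0,0,0,0],[0.015,-0.015,0,0,0,0],[0.015,-0.015,0,0,0,0],[0.015,-0.015,0,0,0,0],[0.015,-0.015,0,0,0,0],[0.015,-0.015,0,0,0,0],[0.015,-0.015,0,0,0,0]]'
python3 - <<'E'
from m import *
measure(grab('top','end.png'));print('scene');measure(grab('scene','ends.png'))
E
```

```text
time: 32.65
ee_pos: [0.6439, 0.2256, 0.0339]
tcp_rot: [-180.0, 0.0, 69.9]
wrist_force: [-7.8, -2.6, 16.8]
opening: 0.0427
time: 33.32
ee_pos: [0.6444, 0.2257, 0.0346]
tcp_rot: [180.0, -0.0, 69.9]
wrist_force: [-0.2, 0.6, -1.1]
opening: 0.0429
time: 33.98
ee_pos: [0.6444, 0.2257, 0.0346]
tcp_rot: [180.0, -0.0, 69.9]
wrist_force: [0.3, 0.6, 0.7]
opening: 0.0856
time: 34.65
ee_pos: [0.6444, 0.2258, 0.1345]
tcp_rot: [180.0, -0.0, 69.9]
wrist_force: [0.5, 0.2, -0.4]
opening: 0.0853
time: 35.32
ee_pos: [0.4933, 0.281, 0.174]
tcp_rot: [180.0, -0.1, 69.9]
wrist_force: [-0.1, 0.6, 0.1]
opening: 0.0855
time: 35.98
ee_pos: [0.4222, 0.4357, 0.1738]
tcp_rot: [180.0, -0.1, 69.9]
wrist_force: [0.3, 0.6, 0.4]
opening: 0.0852
yellow z70 0.048->0.046 pix [157. 204.] ctr mm 645.1 226.1 size 41 34 long dir 111.0 r 0.68
yellow z70 0.049->0.046 pix [311. 206.] ctr mm 637.6 -83.6 size 54 32 long dir 70.8 r 0.64
blue z70 0.048->0.046 pix [322. 284.] ctr mm 482.9 -102.9 size 54 36 long dir 73.6 r 0.49
blue z70 0.048->0.046 pix [236. 284.] ctr mm 485.3 65.6 size 41 39 long dir 0.3 r 0.49
scene
yellow z70 0.048->0.046 pix [281. 267.] ctr mm 634.9 -86.9 size 46 27 long dir 69.5 r 0.64
yellow z70 0.003->0.003 pix [274. 290.] ctr mm 655.1 -90.9 size 66 18 long dir 79.9 r 0.66
yellow z70 0.003->0.003 pix [295. 288.] ctr mm 618.5 -65.1 size 44 18 long dir 56.9 r 0.62
yellow z70 0.050->0.046 pix [400. 351.] ctr mm 643.9 223.5 size 35 33 long dir 138.0 r 0.68
yellow z70 0.005->0.003 pix [398. 376.] ctr mm 647.1 228.2 size 66 49 long dir 132.0 r 0.69
blue z70 0.048->0.046 pix [333. 237.] ctr mm 481.7 -105.9 size 43 25 long dir 74.6 r 0.49
blue z70 0.048->0.046 pix [392. 271.] ctr mm 485.5 63.3 size 33 31 long dir 138.7 r 0.49
blue z70 0.003->0.003 pix [391. 293.] ctr mm 487.5 67.7 size 63 46 long dir 134.2 r 0.49
```

View pics/end.png

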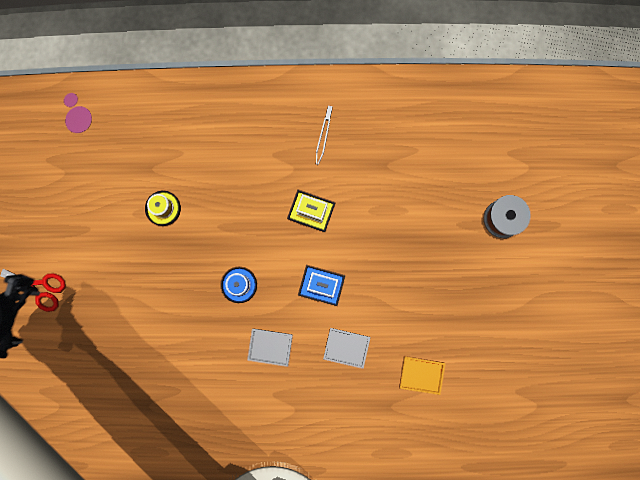

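View pics/ends.png

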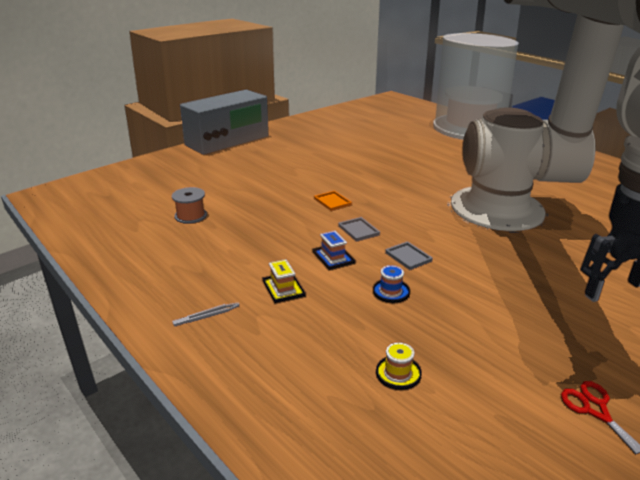

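Both views show all four coils upright in their trays, at top-view pixels (163,208), (311,211), (239,285) and (322,285). The spool and tweezers haven't moved, and the arm is clear of everything.

```bash
python3 -c "
from workcell import order
print(order.job_done())"
```

```text
the job is handed in; nothing more can be done
None
```

All four coils are upright in their matching trays, and I handed the job in at about 36 s of the 106 s allowed. No verdict was reported.

- **Position:** in the last pictures from the top and scene cameras, each coil's centre is within about 4 mm of its tray's centre (limit 15 mm). That is close to the scatter between the two cameras.
- **Angle and height:** the oblong coils are within about 1.5° of their trays' long sides. The coil tops read 48–50 mm above the bench, which fits standing on the 3 mm floor. The judged underside height was not measured more closely than that.
- **Forces:** setting down the two yellow coils gave brief wrist readings of about 12 N and 19 N in total, well under the 120 N limit. They had settled to near zero before release.
- **Bystanders:** the spool and tweezers look unmoved in both views; I checked this by eye, not by measurement.
- **Disagreement:** the colour outlines of the yellow coils in the final top view came out up to about 7 mm off their expected size, because parts of the tray floor and tape merged into them. The scene view gave clean outlines.

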